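# Clear the carton and draw the vial drawer out to its stop

### The job

I need to count the vials in the low cabinet's drawer: push the small open carton of vials that is in its way aside, well clear of the drawer's whole path and still upright on the table, and only then pull the drawer out by its handle right up against its stop and leave it there. On the way it hangs on a spring catch that gives with a firmer pull, while the stop, in a different place each time, does not give: ease up to it by feel, without dragging the cabinet along the table. Do not let the drawer strike the carton, and leave the mug, the cardboard roll, the flask and the jar on the cabinet where they stand.

Things in the scene. Friction and masses are not known exactly. Their poses are not given: they have to be found in the camera images.
- cabinet: low grey cabinet, 260 (x) x 240 (y) x 90 mm high, 8 kg, loose on the table (held by friction only: pulls beyond about 40 N drag it). Origin: centre of its underside. Its one drawer opens along the cabinet's own -x; the drawer's front face lies 130 mm from the origin when shut and fills the cabinet's front.
- drawer_handle (a point): middle of the drawer's steel handle: level round bar 11 mm thick, 110 mm long along the cabinet's y, axis 60 mm above the table and 50 mm before the drawer's front, joined to it by 11 mm bars at both ends. Between bar and front is an opening, 44 x 99 mm seen from above and free down to the table: closed fingers fit in to hook the bar. Moves with the drawer; axes as the cabinet's.
- drawer (a joint): how far the drawer is out (m), 0 shut; starts at 0 to 0.022, stays where it is left. It slides against 2.5 N of friction; a hidden spring catch somewhere between 0.035 and 0.085 holds it up until pulled with about 6 to 12 N and then lets go; a hidden firm stop ends the travel between 0.10 and 0.17. Both differ each time, are unmeasured, only felt. Drawer front: 234 mm wide, top 84 mm above the table.
- carton_centre (a point): centre of the small open white carton with six black-capped vials: 100 (x) x 70 (y) x 56 mm high, 0.3 to 0.65 kg, loose on the table before the drawer, long side roughly along its travel. Point 27 mm above its underside. Clear of the drawer with its centre 180 mm to either side of the cabinet's x axis (165 if its long side lies along that axis); free room is on the cabinet's -y side, away from the robot.
- mug: white mug, 80 mm wide, 90 mm high, loose, on the table beyond the end of the drawer's travel; origin: centre of its underside. Leave alone.
- tape: brown cardboard roll, 96 mm across, 45 mm high, loose, on the table beside the cabinet's front on the side away from the robot; origin: centre of its underside. Leave alone.
- flask: grey bottle, 60 mm wide, 140 mm high, loose, on the table beside the cabinet on the robot's side; origin: centre of its underside. Leave alone.
- jar: amber jar with black cap, 60 mm wide, 85 mm high, standing loose on the rear half of the cabinet's top; origin: centre of its underside. Leave alone.
There are look-alikes about, which are no part of the job. What is shaped like the part that bears carton_centre but red is not meant.

How it is judged:
On the way, in this order (a step that is already met when the one before it is completed fails the run):
1. the carton is aside, its centre at least 150 mm from the cabinet's middle line, while the drawer is still less than 40 mm out ((y of carton_centre in the frame of cabinet below -0.15 m or y of carton_centre in the frame of cabinet above 0.15 m or x of carton_centre in the frame of cabinet below -0.42 m) and value of joint drawer below 0.04 m), for 0.2 s.
2. the drawer is out against its stop, to 4 mm (horizontal distance between drawer_c3 and stop_c0 below 0.011 m), for 0.2 s.
At the end, for the whole second after the job is handed in: The drawer rests within 4 mm of its stop; the carton stands upright on the table with its centre at least 150 mm to one side of the cabinet's middle line (or more than 420 mm ahead of the cabinet's origin); the cabinet, mug, roll, flask and jar are where they were (horizontal distance between drawer_c3 and stop_c0 below 0.011 m and velocity of joint drawer between -0.005 and 0.005 m/s and (y of carton_centre in the frame of cabinet below -0.15 m or y of carton_centre in the frame of cabinet above 0.15 m or x of carton_centre in the frame of cabinet below -0.42 m) and angle between carton_centre's own z axis and vertical below 0.1 rad and height (world z) of carton_centre between 0.02 and 0.035 m); the robot touches nothing.
It fails at once if the cabinet is dragged more than 15 mm (distance of cabinet from where it was at the start of the episode above 0.015 m).
It fails at once if the drawer or cabinet strikes the carton (over 1 N) (contact force between cabinet and carton above 1 N).
It fails at once if the carton tips over (more than 0.5 rad) (angle between carton_centre's own z axis and vertical above 0.5 rad).
It fails at once if the mug, roll, flask or jar is moved more than 25 mm (distance of any of mug, tape, flask, jar from where it was at the start of the episode above 0.025 m).
It also fails if it takes over 48 s, if anything falls off the work surface, if the arm or the gripper's body presses on something with over 40 N, if the wrist force passes 120 N, or if a joint passes its speed limit or range.

### The arm

A 6-joint arm with a two-finger parallel gripper is mounted at the origin on the work surface. World frame = base frame: x ahead of the robot, y to its left, z up, the work surface at z = 0. Lengths are in m, angles in rad, forces in N, time in s.
With the tool pointing down it reaches from about 0.35 to 0.975 m from the base axis. Payload 4.9 kg.
Tool frame: the origin (TCP) lies between the finger pads; the fingertips stand 22 mm ahead of it and the grasp point (between the pads) lies 3 mm ahead of it; z points along the fingers, y is the line along which they close (so a half turn about z gives the same grasp; the last joint's range is limited). The gripper opens to 85 mm and grips with 20 to 120 N. Pads are 22 mm wide; open, the fingers measure 114 mm over their backs; the gripper's body (76 mm by 85 mm) begins 54 mm behind the grasp point. The pads swing forward as they close: fully open they stand 13 mm farther back than shut.
Start: joints at [-1.22, 0.053, 1.613, -0, 1.476, -0.119], TCP at [0.283, -0.557, 0.253] pointing down, gripper open.
Joint ranges: [-3.01, 3.01], [-1.01, 2.22], [0.06, 2.58], [-1.02, 4.17], [0.09, 2.62], [-3.14, 3.14]. Speed limits (rad/s): [2.57, 2.57, 3.14, 3.14, 3.14, 3.14].

### API

Orientations are given as a unit quaternion [w, x, y, z].
In Python, from plant import state, grab_frame, get_calibration, job_done, recognise, regions_of gives the robot as it stands.
- The arm moves only by the tool apply_moves, never from a script. Its argument "targets" is a list of rows, each an object with "translation": the shift along the tool's x, y, z normalised to -1 to 1, where 1 is 100 mm, a list of three; "twist": the turn about the tool's z normalised to -1 to 1, where 1 is 0.1 rad; "hand": the opening, from 0 (shut) to 1 (fully open). A call has 1 to 8 rows; each row shifts and turns the commanded pose from where the row before left it, along the tool's axes as they then stand; what a row does not reach is not made up. A row lasts 1/10 s, in which the tool goes at most 50 mm and 8.59 degrees, less where a joint would pass 70% of its speed; a pose out of reach is approached as far as the arm can. A call with a number of a shift or a turn outside -1 to 1 is refused whole. A call with a gripper value outside its range is refused whole. The fingers move at their own pace and stop on an object; the grip force is fixed at half the most. Time passes only in rows, so rows that do not move let the fingers close. It gives the time, the measured TCP pose, the force, the opening and the grip force at its end, in the units of the state.
- state(): the state, without advancing time (a new reading comes with each control period).
- grab_frame(name): name is "side" or "top" or "wrist"; returns the picture (420x560x3 uint8, red, green, blue); there is no depth.
- get_calibration(name): a dict with "camera_matrix" (3x3 intrinsics, pixels), "pose" (4x4, takes a point from camera to world coordinates). Camera axes: x right, y up, looking along -z (the intrinsics and any distortion apply to the point x, -y, -z); pixel columns grow to the right and rows downward; lengths in m; the calibration is good to about 2 mm. A picture is of the moment at which its call begins: read the wrist's pose just before it. get_calibration takes no time and is no camera call; for the wrist camera it gives the pose at the moment of the call.
- job_done(): hands the job in; it is judged then, once.
Trained networks look in the newest picture that a camera, given by its name, has taken for a name from the list of things; names that differ only in an ending like _2 or _b are one class to them, and where a whole thing is asked for, a point or a joint stands for the part that bears it (a point fixed in the world has none). Each returns a list of dicts, best first, with "score" (0 to 1); they miss things now and then, are a little off and sometimes report something else, mostly with a low value. They report only what shows in the picture. A call takes as long as a camera call. They do not tell look-alikes from the thing itself.
- recognise(camera, query): "point" ([x, y, z] in m, in world coordinates, good to about 4 mm: the middle of the surface that is visible of it).
- regions_of(camera, query): "pixels" (420x560 bool, what is visible of it).
The state is a dict: "time": time; "joint_pos": joint angles; "joint_vel": joint speeds; "joint_efforts": joint torques, N m; "tool_pos": TCP position; "tool_rot": TCP orientation; "contact_force": force on the tool from outside, world axes, zero at the start; "ft_torque": the same for the moment, N m; "gripper_width": opening from 0.0 (shut) to 1.0 (fully open); "grasp_force": force on a finger pad.
Only numpy, scipy, OpenCV 4.12 (cv2) and the standard library are available. Lean on these libraries where they do the work, as an engineer would, in place of code of your own. Each camera call takes 0.05 s, during which the arm holds its last target. There are 200 camera calls.

## Working session

There is one attempt and no reset: what is moved stays moved. The work goes in short steps, Python scripts to look and compute and a tool call to move; the robot and the scene stay as the last step left them, time stands still between calls to the robot, and variables do not carry over. Pictures are saved under pics/ and viewed, at most 10 in all, crops included, and the job is handed in when it is done.

Besides the shell and the picture viewer there is one more tool, called as name(argument=value, ...), one argument or row to a line, values as JSON. apply_moves: Moves the arm, as the interface text tells. Its arguments: {"type":"object","properties":{"targets":{"type":"array"}},"required":["targets"]}

```bash
mkdir -p pics; cat > h.py <<'E'
import numpy as np, cv2
from plant import *
from scipy.spatial.transform import Rotation as R
def px2w(cam,u,v,z):
    c=get_calibration(cam);K=np.array(c["camera_matrix"]);P=np.array(c["pose"])
    r=np.linalg.inv(K)@[u,v,1.];d=P[:3,:3]@(r*[1,-1,-1]);o=P[:3,3]
    return o+d*(z-o[2])/d[2]
def w2px(cam,p):
    c=get_calibration(cam);K=np.array(c["camera_matrix"]);P=np.array(c["pose"])
    q=(P[:3,:3].T@(np.array(p)-P[:3,3]))*[1,-1,-1];q=K@q;return q[:2]/q[2]
E
python3 - <<'E'
from h import *
for c in("top","side"):
    cv2.imwrite(f"pics/{c}0.png",cv2.cvtColor(grab_frame(c),cv2.COLOR_RGB2BGR))
    for q in("cabinet","drawer_handle","carton_centre","mug","tape","flask","jar"):
        print(c,q,[(round(d["score"],2),np.round(d["point"],3).tolist()) for d in recognise(c,q)][:4])
s=state();print({k:np.round(v,3).tolist() for k,v in s.items()});print(np.round(R.from_quat(np.roll(s["tool_rot"],-1)).as_matrix(),3))
E
```

```text
top cabinet [(0.68, [0.547, 0.13, 0.091])]
top drawer_handle [(0.89, [0.543, 0.013, 0.067])]
top carton_centre [(0.86, [0.588, -0.144, 0.048]), (0.58, [0.387, -0.218, 0.046]), (0.35, [0.525, -0.332, 0.036])]
top mug [(0.69, [0.524, -0.333, 0.035])]
top tape [(0.67, [0.731, 0.152, 0.043])]
top flask [(0.77, [0.374, 0.151, 0.099])]
top jar [(0.83, [0.491, 0.202, 0.172])]
side cabinet []
side drawer_handle [(0.77, [0.537, 0.018, 0.083])]
side carton_centre [(0.96, [0.386, -0.202, 0.043]), (0.86, [0.589, -0.122, 0.051]), (0.83, [0.274, -0.33, 0.048])]
side mug [(0.86, [0.517, -0.302, 0.059])]
side tape [(0.78, [0.732, 0.161, 0.03])]
side flask [(0.85, [0.376, 0.184, 0.082])]
side jar [(0.72, [0.587, -0.123, 0.048]), (0.6, [0.495, 0.232, 0.151])]
{'time': 0.8, 'joint_pos': [-1.22, 0.053, 1.613, 0.0, 1.476, -0.119], 'joint_vel': [0.0, -0.0, 0.0, -0.001, 0.001, -0.001], 'joint_efforts': [-0.0, -39.363, -37.044, -0.0, 0.0, 0.0], 'tool_pos': [0.283, -0.557, 0.253], 'tool_rot': [0.0, 0.973, 0.233, 0.0], 'contact_force': [-0.908, 0.572, -1.141], 'ft_torque': [-0.043, -0.044, -0.013], 'grasp_force': 0.0, 'gripper_width': 0.996}
[[ 0.892  0.453  0.   ]
 [ 0.453 -0.892 -0.   ]
 [-0.     0.    -1.   ]]
```

View pics/top0.png

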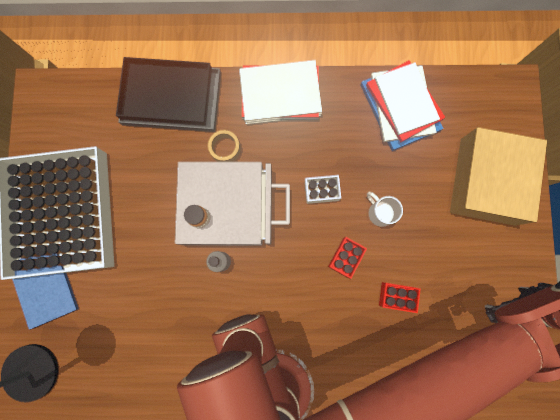

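View pics/side0.png

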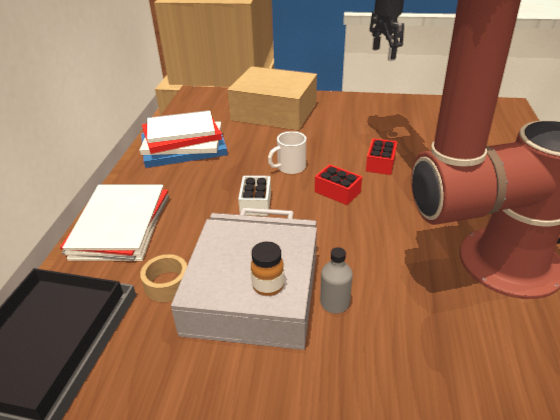

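The white carton is at top pixel (323,189). The look-alikes are red, at (348,257) and (400,297). The white one is directly before the handle (290,204), so it is the one meant. Next I measure orientations and confirm in a crop.

```bash
python3 - <<'E'
from h import *
im=cv2.cvtColor(grab_frame("top"),cv2.COLOR_RGB2BGR)
def rect(q,z,i=0):
    ds=regions_of("top",q)
    for d in ds[:1]:
        m=d["pixels"].astype(np.uint8); r=cv2.minAreaRect(cv2.findNonZero(m))
        b=cv2.boxPoints(r); w=np.array([px2w("top",*p,z)[:2] for p in b])
        print(q,round(d["score"],2),"px",np.round(r[0]),"box",np.round(w,3).tolist(),"c",np.round(w.mean(0),3),
          "sides",np.round([np.linalg.norm(w[1]-w[0]),np.linalg.norm(w[2]-w[1])],3),"ang",np.round(np.degrees([np.arctan2(*(w[1]-w[0])[::-1]),np.arctan2(*(w[2]-w[1])[::-1])]),1))
        cv2.polylines(im,[np.round(b).astype(int)],1,(0,255,0),1)
for q,z in(("cabinet",.09),("drawer_handle",.06),("carton_centre",.056),("mug",.09),("tape",.045)): rect(q,z)
cv2.imwrite("pics/c1.png",cv2.resize(im[130:290,160:420],None,fx=3,fy=3,interpolation=2))
for z,uv in((.06,(290,185)),(.06,(290,223)),(.084,(270,164)),(.084,(267,243)),(.09,(177,163)),(.09,(177,245))): print(uv,np.round(px2w("top",*uv,z),3))
E
```

```text
cabinet 0.72 px [232. 204.] box [[0.419, 0.281], [0.665, 0.285], [0.659, -0.048], [0.413, -0.044]] c [0.539 0.118] sides [0.247 0.333] ang [  0.9 -91.2]
drawer_handle 0.56 px [275. 204.] box [[0.424, 0.04], [0.662, 0.036], [0.66, -0.05], [0.421, -0.043]] c [ 0.542 -0.004] sides [0.239 0.086] ang [ -1.1 -91.7]
carton_centre 0.88 px [399. 297.] box [[0.246, -0.297], [0.315, -0.311], [0.296, -0.423], [0.228, -0.409]] c [ 0.271 -0.36 ] sides [0.07  0.114] ang [-11.3 -99.3]
mug 0.72 px [385. 208.] box [[0.57, -0.265], [0.584, -0.364], [0.481, -0.375], [0.467, -0.277]] c [ 0.526 -0.32 ] sides [0.1   0.103] ang [ -81.9 -174.2]
tape 0.8 px [224. 147.] box [[0.753, 0.214], [0.783, 0.125], [0.685, 0.092], [0.655, 0.18]] c [0.719 0.153] sides [0.094 0.104] ang [ -71.2 -161.4]
(290, 185) [ 0.598 -0.049  0.06 ]
(290, 223) [ 0.485 -0.048  0.06 ]
(270, 164) [0.656 0.01  0.084]
(267, 243) [0.425 0.018 0.084]
(177, 163) [0.658 0.282 0.09 ]
(177, 245) [0.419 0.275 0.09 ]
```

View pics/c1.png

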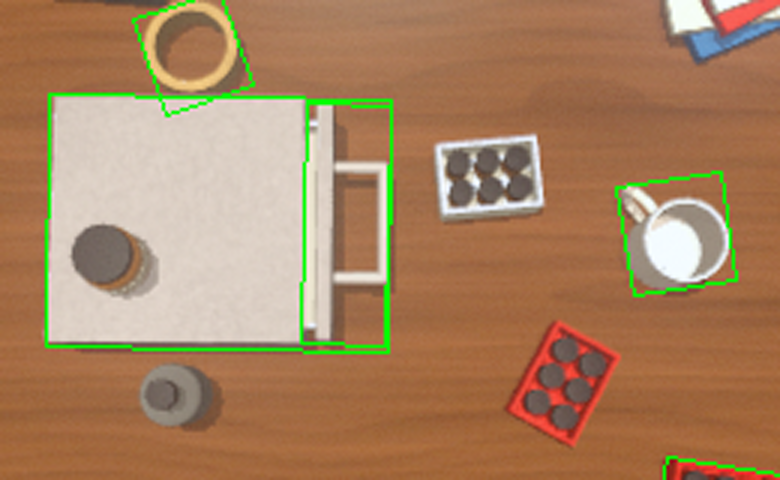

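The crop confirms the white six-vial carton, with crop corners (436,143), (538,136), (543,208) and (441,217). The red ones are look-alikes. The handle opening is centred near crop (358,222).

```bash
python3 - <<'E'
from h import *
f=lambda x,y,z:np.round(px2w("top",160+x/3,130+y/3,z),3)
for p in((436,143),(538,136),(543,208),(441,217)):print("carton",f(*p,.056)[:2])
for n,p,z in(("bar",(384,165),.065),("bar",(384,280),.065),("front",(333,105),.084),("front",(330,338),.084),("cabL",(306,97),.09),("cabL",(301,342),.09),("cabB",(50,95),.09),("cabB",(46,343),.09)):print(n,f(*p,z)[:2])
E
```

```text
carton [ 0.621 -0.094]
carton [ 0.627 -0.196]
carton [ 0.555 -0.199]
carton [ 0.546 -0.099]
bar [ 0.597 -0.043]
bar [ 0.483 -0.042]
front [0.653 0.007]
front [0.426 0.01 ]
cabL [0.659 0.033]
cabL [0.422 0.037]
cabB [0.662 0.283]
cabB [0.421 0.279]
```

apply_moves(
  targets=[
    {"translation": [0, 0, 0], "twist": 1, "hand": 0.4},
    {"translation": [0, 0, 0], "twist": 1, "hand": 0.4},
    {"translation": [0, 0, 0], "twist": 1, "hand": 0.4},
    {"translation": [0, 0, 0], "twist": 1, "hand": 0.4},
    {"translation": [0, 0, 0], "twist": 0.6, "hand": 0.4},
    {"translation": [0, 0, 0], "twist": 0, "hand": 0.4},
  ],
)

```text
time: 1.7
tool_pos: [0.283, -0.5573, 0.2533]
tool_rot: [-0.0, 1.0, 0.005, 0.0]
contact_force: [-0.1, 0.5, -0.6]
gripper_width: 0.405
grasp_force: 0.0
```

apply_moves(
  targets=[
    {"translation": [0.22, -0.4, 0], "twist": 0, "hand": 0.4},
    {"translation": [0.22, -0.4, 0], "twist": 0, "hand": 0.4},
    {"translation": [0.22, -0.4, 0], "twist": 0, "hand": 0.4},
    {"translation": [0.22, -0.4, 0], "twist": 0, "hand": 0.4},
    {"translation": [0.22, -0.4, 0], "twist": 0, "hand": 0.4},
    {"translation": [0.22, -0.4, 0], "twist": 0, "hand": 0.4},
    {"translation": [0.22, -0.4, 0], "twist": 0, "hand": 0.4},
    {"translation": [0.22, -0.4, 0], "twist": 0, "hand": 0.4},
  ],
)

```text
time: 2.5
tool_pos: [0.4564, -0.2339, 0.2536]
tool_rot: [0.0, 1.0, 0.006, 0.0]
contact_force: [0.3, -0.5, -0.5]
gripper_width: 0.401
grasp_force: 0.0
```

apply_moves(
  targets=[
    {"translation": [0.2, -0.4, 0], "twist": 0, "hand": 0.4},
    {"translation": [0.2, -0.4, 0], "twist": 0, "hand": 0.4},
    {"translation": [0, 0, 0], "twist": 0, "hand": 0.4},
  ],
)

```text
time: 2.8
tool_pos: [0.4964, -0.1511, 0.2535]
tool_rot: [-0.001, 1.0, 0.009, 0.0]
contact_force: [-0.1, -0.6, 0.8]
gripper_width: 0.397
grasp_force: 0.0
```

apply_moves(
  targets=[
    {"translation": [0, -0.04, 0.4], "twist": 0, "hand": 0.4},
    {"translation": [0, 0, 0.4], "twist": 0, "hand": 0.4},
    {"translation": [0, 0, 0.4], "twist": 0, "hand": 0.4},
    {"translation": [0, 0, 0.4], "twist": 0, "hand": 0.4},
    {"translation": [0, 0, 0.3], "twist": 0, "hand": 0.4},
    {"translation": [0, 0, 0.24], "twist": 0, "hand": 0.4},
    {"translation": [0, 0, 0], "twist": 0, "hand": 0.4},
  ],
)

```text
time: 3.5
tool_pos: [0.4916, -0.1506, 0.0354]
tool_rot: [-0.002, 1.0, 0.005, -0.004]
contact_force: [-0.1, 1.1, 0.0]
gripper_width: 0.406
grasp_force: 0.0
```

apply_moves(
  targets=[
    {"translation": [0.1, 0, 0], "twist": 0, "hand": 0.4},
    {"translation": [0.1, 0, 0], "twist": 0, "hand": 0.4},
    {"translation": [0.1, 0, 0], "twist": 0, "hand": 0.4},
    {"translation": [0.1, 0, 0], "twist": 0, "hand": 0.4},
    {"translation": [0.1, 0, 0], "twist": 0, "hand": 0.4},
    {"translation": [0.1, 0, 0], "twist": 0, "hand": 0.4},
    {"translation": [0.1, 0, 0], "twist": 0, "hand": 0.4},
    {"translation": [0, 0, 0], "twist": 0, "hand": 0.4},
  ],
)

```text
time: 4.3
tool_pos: [0.5667, -0.1506, 0.0396]
tool_rot: [0.0, 1.0, 0.005, 0.001]
contact_force: [0.1, -0.9, 0.5]
gripper_width: 0.398
grasp_force: 0.0
```

```bash
python3 - <<'E'
from h import *
cv2.imwrite("pics/s2.png",cv2.cvtColor(grab_frame("side"),cv2.COLOR_RGB2BGR)[100:340,100:460])
E
```

```text
(no output)
```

View pics/s2.png

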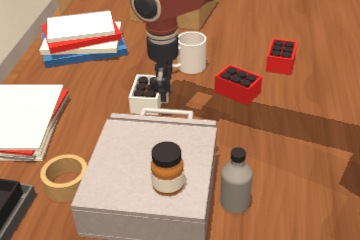

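The crop shows the fingers at the carton's near side (crop pixel about (160,90)), with the carton upright. I keep pushing.

apply_moves(
  targets=[
    {"translation": [0.16, 0, 0], "twist": 0, "hand": 0.4},
    {"translation": [0.16, 0, 0], "twist": 0, "hand": 0.4},
    {"translation": [0.16, 0, 0], "twist": 0, "hand": 0.4},
    {"translation": [0.16, 0, 0], "twist": 0, "hand": 0.4},
    {"translation": [0.16, 0, 0], "twist": 0, "hand": 0.4},
    {"translation": [0.16, 0, 0], "twist": 0, "hand": 0.4},
    {"translation": [0.16, 0, 0], "twist": 0, "hand": 0.4},
    {"translation": [0.1, 0, 0], "twist": 0, "hand": 0.4},
  ],
)

```text
time: 5.15
tool_pos: [0.6871, -0.1492, 0.0386]
tool_rot: [-0.0, 1.0, 0.005, -0.001]
contact_force: [-5.2, 0.0, 3.9]
gripper_width: 0.4
grasp_force: 2.4
```

apply_moves(
  targets=[
    {"translation": [0.06, 0, 0], "twist": 0, "hand": 0.4},
    {"translation": [0, 0, 0], "twist": 0, "hand": 0.4},
    {"translation": [-0.2, 0, 0], "twist": 0, "hand": 0.2},
    {"translation": [-0.2, 0, -0.2], "twist": 0, "hand": 0},
    {"translation": [-0.2, 0, -0.4], "twist": 0, "hand": 0},
    {"translation": [-0.2, 0, -0.4], "twist": 0, "hand": 0},
    {"translation": [-0.2, 0, -0.4], "twist": 0, "hand": 0},
    {"translation": [0, 0, 0], "twist": 0, "hand": 0},
  ],
)

```text
time: 5.95
tool_pos: [0.5949, -0.1516, 0.1877]
tool_rot: [0.002, 1.0, 0.005, 0.006]
contact_force: [0.7, 0.1, -0.5]
gripper_width: 0.001
grasp_force: 0.0
```

```bash
python3 - <<'E'
from h import *
for c in("top","side"):
    cv2.imwrite(f"pics/{c}3.png",cv2.cvtColor(grab_frame(c),cv2.COLOR_RGB2BGR))
    for q in("carton_centre","drawer_handle","tape","mug"):
        print(c,q,[(round(d["score"],2),np.round(d["point"],3).tolist()) for d in recognise(c,q)][:4])
E
```

```text
top carton_centre [(0.96, [0.269, -0.369, 0.051]), (0.89, [0.385, -0.221, 0.048]), (0.77, [0.749, -0.107, 0.05])]
top drawer_handle [(0.76, [0.538, 0.012, 0.066])]
top tape [(0.73, [0.729, 0.154, 0.042])]
top mug [(0.89, [0.527, -0.335, 0.035]), (0.25, [0.536, 0.014, 0.067])]
side carton_centre [(0.91, [0.733, -0.116, 0.043]), (0.83, [0.272, -0.329, 0.047]), (0.74, [0.389, -0.202, 0.043]), (0.49, [0.549, 0.221, 0.091])]
side drawer_handle [(0.91, [0.537, 0.015, 0.083])]
side tape [(0.88, [0.731, 0.162, 0.028]), (0.41, [0.541, 0.014, 0.084])]
side mug [(0.65, [0.518, -0.298, 0.059])]
```

View pics/top3.png

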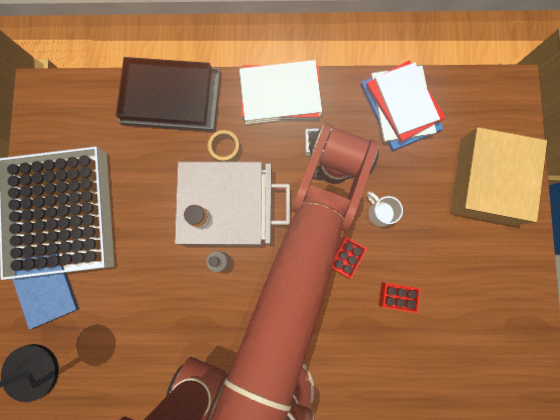

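Carton now at about (0.735,-0.115..-0.15), roughly 0.195 m off the axis. It is partly visible at (312,140). The other objects are unmoved. Next the hook.

apply_moves(
  targets=[
    {"translation": [-0.14, -0.34, 0], "twist": 0, "hand": 0},
    {"translation": [-0.14, -0.34, 0], "twist": 0, "hand": 0},
    {"translation": [-0.14, -0.34, 0], "twist": 0, "hand": 0},
    {"translation": [-0.13, -0.34, 0], "twist": 0, "hand": 0},
    {"translation": [0, 0, 0], "twist": 0, "hand": 0},
    {"translation": [0, 0, 0], "twist": 0, "hand": 0},
  ],
)

```text
time: 7.05
tool_pos: [0.5366, -0.0143, 0.1791]
tool_rot: [0.0, 1.0, 0.006, -0.0]
contact_force: [0.3, -0.4, -0.4]
gripper_width: 0.003
grasp_force: 0.0
```

```bash
python3 - <<'E'
from h import *
for c in("top","side"):
    im=cv2.cvtColor(grab_frame(c),cv2.COLOR_RGB2BGR)
    if c=="top":
        a=im[110:270,160:420]
    for q in("carton_centre","drawer_handle"):
        print(c,q,[(round(d["score"],2),np.round(d["point"],3).tolist()) for d in recognise(c,q)][:4])
cv2.imwrite("pics/c4.png",np.hstack([cv2.resize(a,(390,240)),cv2.resize(im[150:310,150:410],(390,240))]))
s=state();print(np.round(s["tool_pos"],4),np.round(s["tool_rot"],3))
E
```

```text
top carton_centre [(0.92, [0.267, -0.363, 0.052]), (0.62, [0.737, -0.146, 0.05]), (0.57, [0.385, -0.218, 0.045])]
top drawer_handle [(0.7, [0.506, 0.011, 0.063])]
side carton_centre [(0.95, [0.274, -0.328, 0.046]), (0.75, [0.388, -0.201, 0.045]), (0.67, [0.736, -0.118, 0.046])]
side drawer_handle [(0.59, [0.539, 0.014, 0.086]), (0.3, [0.494, 0.232, 0.15])]
[ 0.5369 -0.0156  0.1792] [ 0.     1.     0.004 -0.   ]
```

View pics/c4.png

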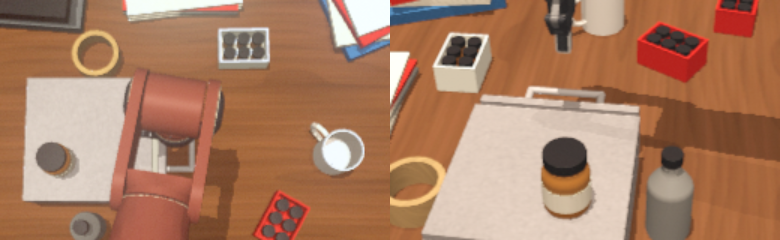

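Carton at (0.737,-0.146), upright and aligned. The fingers are over the handle opening, so I descend, checking force.

apply_moves(
  targets=[
    {"translation": [0.03, 0, 0.3], "twist": 0, "hand": 0},
    {"translation": [0, 0, 0.3], "twist": 0, "hand": 0},
    {"translation": [0, 0, 0.2], "twist": 0, "hand": 0},
    {"translation": [0, 0, 0.1], "twist": 0, "hand": 0},
    {"translation": [0, 0, 0.1], "twist": 0, "hand": 0},
    {"translation": [0, 0, 0], "twist": 0, "hand": 0},
  ],
)

```text
time: 7.95
tool_pos: [0.5392, -0.0149, 0.0784]
tool_rot: [-0.0, 1.0, 0.005, -0.001]
contact_force: [-0.4, -0.7, -0.4]
gripper_width: -0.005
grasp_force: 0.0
```

apply_moves(
  targets=[
    {"translation": [0, 0, 0.1], "twist": 0, "hand": 0},
    {"translation": [0, 0, 0.1], "twist": 0, "hand": 0},
    {"translation": [0, 0, 0.08], "twist": 0, "hand": 0},
    {"translation": [0, 0, 0], "twist": 0, "hand": 0},
  ],
)

```text
time: 8.35
tool_pos: [0.5485, -0.0163, 0.063]
tool_rot: [0.001, 1.0, 0.005, 0.009]
contact_force: [-5.4, -2.4, 38.6]
gripper_width: 0.002
grasp_force: 4.6
```

38 N downwards: something is caught. I lift and look.

apply_moves(
  targets=[
    {"translation": [0, 0, -0.12], "twist": 0, "hand": 0},
    {"translation": [0, 0, 0], "twist": 0, "hand": 0},
    {"translation": [0, 0, 0], "twist": 0, "hand": 0},
  ],
)

```text
time: 8.65
tool_pos: [0.5405, -0.0148, 0.0638]
tool_rot: [0.0, 1.0, 0.005, 0.001]
contact_force: [-0.1, 0.0, 9.7]
gripper_width: -0.003
grasp_force: 4.0
```

```bash
python3 - <<'E'
from h import *
s=state();print({k:np.round(s[k],4).tolist() for k in("tool_pos","tool_rot","contact_force","ft_torque")})
a=cv2.cvtColor(grab_frame("wrist"),cv2.COLOR_RGB2BGR);b=cv2.cvtColor(grab_frame("side"),cv2.COLOR_RGB2BGR)
b=cv2.resize(b[170:270,190:330],(400,286),interpolation=2);a=cv2.resize(a,(400,300))[:286]
cv2.imwrite("pics/c5.png",np.hstack([a,b]))
E
```

```text
{'tool_pos': [0.5405, -0.0148, 0.0638], 'tool_rot': [0.0001, 1.0, 0.0048, 0.0013], 'contact_force': [-0.0517, 0.0225, 9.6998], 'ft_torque': [0.1887, 0.0082, -0.0025]}
```

View pics/c5.png

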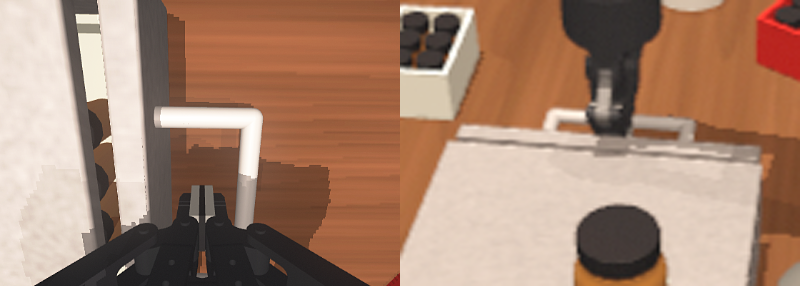

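The wrist view shows the tips in the opening, but the wide finger linkages rest on the drawer front and bar. I will lift, turn a quarter so the linkages lie along the bar, and go in again.

```bash
python3 -c "
from h import *
print(np.round(state()['joint_pos'],2))"
```

```text
[-0.17  0.05  1.95  0.    1.14  1.4 ]
```

apply_moves(
  targets=[
    {"translation": [0, 0, -0.2], "twist": 0, "hand": 0},
    {"translation": [0, 0, -0.3], "twist": 0, "hand": 0},
    {"translation": [0, 0, -0.3], "twist": 0, "hand": 0},
    {"translation": [0, 0, 0], "twist": 0, "hand": 0},
  ],
)

```text
time: 9.15
tool_pos: [0.5416, -0.015, 0.1464]
tool_rot: [0.001, 1.0, 0.005, 0.003]
contact_force: [0.8, 0.0, 0.5]
gripper_width: 0.001
grasp_force: 0.0
```

apply_moves(
  targets=[
    {"translation": [0, 0, 0], "twist": -1, "hand": 0},
    {"translation": [0, 0, 0], "twist": -1, "hand": 0},
    {"translation": [0, 0, 0], "twist": -1, "hand": 0},
    {"translation": [0, 0, 0], "twist": -1, "hand": 0},
    {"translation": [0, 0, 0], "twist": -1, "hand": 0},
    {"translation": [0, 0, 0], "twist": -1, "hand": 0},
    {"translation": [0, 0, 0], "twist": -1, "hand": 0},
    {"translation": [0, 0, 0], "twist": -1, "hand": 0},
  ],
)

```text
time: 9.95
tool_pos: [0.5381, -0.0145, 0.1404]
tool_rot: [-0.001, 0.918, 0.396, -0.002]
contact_force: [-0.1, -0.0, -0.1]
gripper_width: -0.0
grasp_force: 0.0
```

apply_moves(
  targets=[
    {"translation": [0, 0, 0], "twist": -1, "hand": 0},
    {"translation": [0, 0, 0], "twist": -1, "hand": 0},
    {"translation": [0, 0, 0], "twist": -1, "hand": 0},
    {"translation": [0, 0, 0], "twist": -1, "hand": 0},
    {"translation": [0, 0, 0], "twist": -1, "hand": 0},
    {"translation": [0, 0, 0], "twist": -1, "hand": 0},
    {"translation": [0, 0, 0], "twist": -1, "hand": 0},
    {"translation": [0, 0, 0], "twist": -0.6, "hand": 0},
  ],
)

```text
time: 10.75
tool_pos: [0.5381, -0.0144, 0.1404]
tool_rot: [-0.002, 0.706, 0.708, -0.001]
contact_force: [-0.1, -0.3, -0.8]
gripper_width: -0.0
grasp_force: 0.0
```

apply_moves(
  targets=[
    {"translation": [0, 0, 0], "twist": 0, "hand": 0},
    {"translation": [0, 0, 0], "twist": 0, "hand": 0},
  ],
)

```text
time: 10.95
tool_pos: [0.5387, -0.0146, 0.1414]
tool_rot: [-0.001, 0.708, 0.706, -0.001]
contact_force: [-0.1, 0.5, 0.3]
gripper_width: 0.002
grasp_force: 0.0
```

apply_moves(
  targets=[
    {"translation": [-0.02, 0, 0.2], "twist": 0, "hand": 0},
    {"translation": [0, 0, 0.2], "twist": 0, "hand": 0},
    {"translation": [0, 0, 0.1], "twist": 0, "hand": 0},
    {"translation": [0, 0, 0.1], "twist": 0, "hand": 0},
    {"translation": [0, 0, 0.1], "twist": 0, "hand": 0},
    {"translation": [0, 0, 0.06], "twist": 0, "hand": 0},
    {"translation": [0, 0, 0], "twist": 0, "hand": 0},
  ],
)

```text
time: 11.65
tool_pos: [0.5391, -0.0166, 0.0664]
tool_rot: [-0.001, 0.708, 0.707, -0.0]
contact_force: [0.9, -0.0, 0.5]
gripper_width: -0.002
grasp_force: 0.0
```

apply_moves(
  targets=[
    {"translation": [0, 0, 0.06], "twist": 0, "hand": 0},
    {"translation": [0, 0, 0.06], "twist": 0, "hand": 0},
    {"translation": [0, 0, 0], "twist": 0, "hand": 0},
  ],
)

```text
time: 11.95
tool_pos: [0.5391, -0.0166, 0.0545]
tool_rot: [-0.001, 0.707, 0.707, -0.0]
contact_force: [0.3, 1.0, 0.2]
gripper_width: 0.002
grasp_force: 0.0
```

Clean fit. The stop cannot come before 0.10, so I pull about 75 mm gently first.

apply_moves(
  targets=[
    {"translation": [-0.05, 0, 0], "twist": 0, "hand": 0},
    {"translation": [-0.05, 0, 0], "twist": 0, "hand": 0},
    {"translation": [-0.05, 0, 0], "twist": 0, "hand": 0},
    {"translation": [-0.05, 0, 0], "twist": 0, "hand": 0},
    {"translation": [0, 0, 0], "twist": 0, "hand": 0},
  ],
)

```text
time: 12.45
tool_pos: [0.5398, -0.0377, 0.0555]
tool_rot: [0.0, 0.708, 0.707, -0.0]
contact_force: [-0.1, -0.1, 0.4]
gripper_width: -0.003
grasp_force: 0.0
```

apply_moves(
  targets=[
    {"translation": [-0.05, 0, 0], "twist": 0, "hand": 0},
    {"translation": [-0.05, 0, 0], "twist": 0, "hand": 0},
    {"translation": [-0.05, 0, 0], "twist": 0, "hand": 0},
    {"translation": [-0.05, 0, 0], "twist": 0, "hand": 0},
    {"translation": [0, 0, 0], "twist": 0, "hand": 0},
  ],
)

```text
time: 12.95
tool_pos: [0.5397, -0.0578, 0.0554]
tool_rot: [0.001, 0.708, 0.707, -0.0]
contact_force: [0.1, 0.3, 0.1]
gripper_width: -0.001
grasp_force: 0.0
```

```bash
python3 - <<'E'
from h import *
s=state();print({k:np.round(s[k],4).tolist() for k in("tool_pos","contact_force","ft_torque")})
a=cv2.cvtColor(grab_frame("wrist"),cv2.COLOR_RGB2BGR);b=cv2.cvtColor(grab_frame("side"),cv2.COLOR_RGB2BGR)
for c in("side","wrist"):
  for q in("drawer_handle","cabinet"):
    print(c,q,[(round(d["score"],2),np.round(d["point"],3).tolist()) for d in recognise(c,q)][:2])
b=cv2.resize(b[150:250,190:330],(400,286),interpolation=2);a=cv2.resize(a,(400,300))[:286]
cv2.imwrite("pics/c6.png",np.hstack([a,b]))
E
```

```text
{'tool_pos': [0.5397, -0.0578, 0.0554], 'contact_force': [0.055, 0.2884, 0.0757], 'ft_torque': [0.0101, 0.0221, -0.0538]}
side drawer_handle [(0.67, [0.535, -0.012, 0.076])]
side cabinet [(0.92, [0.549, 0.21, 0.09])]
wrist drawer_handle [(0.57, [0.538, -0.002, 0.064])]
wrist cabinet [(0.79, [0.539, 0.01, 0.064]), (0.27, [0.538, -0.004, 0.064])]
```

View pics/c6.png

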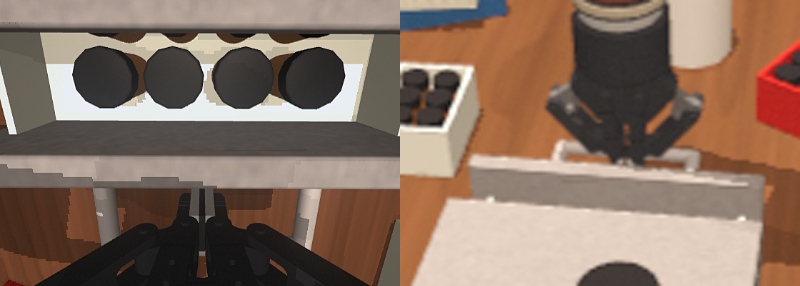

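The drawer is opening with the fingers hooked (side view: handle at crop (625,150), vials visible in the drawer). I continue.

apply_moves(
  targets=[
    {"translation": [-0.05, 0, 0], "twist": 0, "hand": 0},
    {"translation": [-0.05, 0, 0], "twist": 0, "hand": 0},
    {"translation": [-0.05, 0, 0], "twist": 0, "hand": 0},
    {"translation": [-0.05, 0, 0], "twist": 0, "hand": 0},
  ],
)

```text
time: 13.65
tool_pos: [0.5394, -0.077, 0.0552]
tool_rot: [-0.0, 0.707, 0.707, -0.0]
contact_force: [-1.2, 2.7, 0.4]
gripper_width: 0.002
grasp_force: 1.5
```

apply_moves(
  targets=[
    {"translation": [-0.05, 0, 0], "twist": 0, "hand": 0},
    {"translation": [-0.05, 0, 0], "twist": 0, "hand": 0},
    {"translation": [-0.05, 0, 0], "twist": 0, "hand": 0},
    {"translation": [-0.05, 0, 0], "twist": 0, "hand": 0},
  ],
)

```text
time: 14.05
tool_pos: [0.5393, -0.0967, 0.0552]
tool_rot: [-0.001, 0.707, 0.707, 0.0]
contact_force: [-0.9, 3.8, 1.0]
gripper_width: 0.001
grasp_force: 1.4
```

apply_moves(
  targets=[
    {"translation": [-0.04, 0, 0], "twist": 0, "hand": 0},
    {"translation": [-0.04, 0, 0], "twist": 0, "hand": 0},
  ],
)

```text
time: 14.25
tool_pos: [0.5393, -0.1052, 0.0552]
tool_rot: [-0.0, 0.708, 0.707, -0.0]
contact_force: [-1.5, 2.2, 1.7]
gripper_width: 0.005
grasp_force: 1.4
```

apply_moves(
  targets=[
    {"translation": [-0.04, 0, 0], "twist": 0, "hand": 0},
    {"translation": [-0.04, 0, 0], "twist": 0, "hand": 0},
  ],
)

```text
time: 14.45
tool_pos: [0.5393, -0.1131, 0.0552]
tool_rot: [-0.0, 0.707, 0.707, -0.0]
contact_force: [-1.4, 3.3, 0.8]
gripper_width: -0.0
grasp_force: 1.4
```

apply_moves(
  targets=[
    {"translation": [-0.03, 0, 0], "twist": 0, "hand": 0},
  ],
)

```text
time: 14.55
tool_pos: [0.5393, -0.1161, 0.0552]
tool_rot: [-0.0, 0.708, 0.707, -0.0]
contact_force: [-1.9, 3.0, 1.3]
gripper_width: -0.006
grasp_force: 1.4
```

apply_moves(
  targets=[
    {"translation": [-0.03, 0, 0], "twist": 0, "hand": 0},
  ],
)

```text
time: 14.65
tool_pos: [0.5393, -0.119, 0.0552]
tool_rot: [-0.0, 0.707, 0.707, -0.0]
contact_force: [-2.5, 1.6, 1.2]
gripper_width: -0.0
grasp_force: 1.4
```

apply_moves(
  targets=[
    {"translation": [-0.03, 0, 0], "twist": 0, "hand": 0},
  ],
)

```text
time: 14.75
tool_pos: [0.5393, -0.1219, 0.0552]
tool_rot: [-0.0, 0.707, 0.707, -0.0]
contact_force: [-2.3, 2.6, 1.3]
gripper_width: -0.001
grasp_force: 1.4
```

apply_moves(
  targets=[
    {"translation": [-0.03, 0, 0], "twist": 0, "hand": 0},
  ],
)

```text
time: 14.85
tool_pos: [0.5394, -0.1249, 0.0552]
tool_rot: [-0.0, 0.707, 0.707, -0.0]
contact_force: [-1.7, 2.7, 1.0]
gripper_width: -0.0
grasp_force: 1.4
```

apply_moves(
  targets=[
    {"translation": [-0.03, 0, 0], "twist": 0, "hand": 0},
  ],
)

```text
time: 14.95
tool_pos: [0.5394, -0.1279, 0.0552]
tool_rot: [-0.0, 0.707, 0.707, -0.0]
contact_force: [-1.6, 3.3, 0.5]
gripper_width: 0.001
grasp_force: 1.4
```

apply_moves(
  targets=[
    {"translation": [-0.03, 0, 0], "twist": 0, "hand": 0},
  ],
)

```text
time: 15.05
tool_pos: [0.5394, -0.1309, 0.0552]
tool_rot: [-0.0, 0.707, 0.707, -0.0]
contact_force: [-1.4, 2.7, 0.0]
gripper_width: -0.002
grasp_force: 1.4
```

apply_moves(
  targets=[
    {"translation": [-0.03, 0, 0], "twist": 0, "hand": 0},
  ],
)

```text
time: 15.15
tool_pos: [0.5394, -0.1339, 0.0552]
tool_rot: [-0.0, 0.707, 0.707, -0.0]
contact_force: [-2.9, 2.9, -0.3]
gripper_width: -0.001
grasp_force: 1.4
```

apply_moves(
  targets=[
    {"translation": [-0.03, 0, 0], "twist": 0, "hand": 0},
  ],
)

```text
time: 15.25
tool_pos: [0.5394, -0.1369, 0.0552]
tool_rot: [-0.0, 0.707, 0.707, -0.0]
contact_force: [-2.8, 2.9, -1.2]
gripper_width: 0.003
grasp_force: 1.4
```

apply_moves(
  targets=[
    {"translation": [-0.03, 0, 0], "twist": 0, "hand": 0},
  ],
)

```text
time: 15.35
tool_pos: [0.5394, -0.14, 0.0552]
tool_rot: [-0.0, 0.707, 0.707, -0.0]
contact_force: [-2.3, 3.2, 0.6]
gripper_width: 0.003
grasp_force: 1.4
```

apply_moves(
  targets=[
    {"translation": [-0.03, 0, 0], "twist": 0, "hand": 0},
  ],
)

```text
time: 15.45
tool_pos: [0.5394, -0.1429, 0.0552]
tool_rot: [-0.0, 0.707, 0.707, -0.0]
contact_force: [-1.7, 2.4, -0.5]
gripper_width: -0.003
grasp_force: 1.4
```

apply_moves(
  targets=[
    {"translation": [-0.03, 0, 0], "twist": 0, "hand": 0},
  ],
)

```text
time: 15.55
tool_pos: [0.5394, -0.1459, 0.0552]
tool_rot: [-0.0, 0.707, 0.707, -0.0]
contact_force: [-1.7, 2.2, -0.7]
gripper_width: -0.001
grasp_force: 1.4
```

apply_moves(
  targets=[
    {"translation": [-0.03, 0, 0], "twist": 0, "hand": 0},
  ],
)

```text
time: 15.65
tool_pos: [0.5394, -0.149, 0.0552]
tool_rot: [-0.0, 0.707, 0.707, -0.0]
contact_force: [-1.6, 3.4, -0.4]
gripper_width: 0.001
grasp_force: 1.4
```

apply_moves(
  targets=[
    {"translation": [-0.03, 0, 0], "twist": 0, "hand": 0},
  ],
)

```text
time: 15.75
tool_pos: [0.5395, -0.152, 0.0552]
tool_rot: [-0.0, 0.707, 0.707, -0.0]
contact_force: [-1.3, 3.1, -0.6]
gripper_width: 0.003
grasp_force: 1.4
```

apply_moves(
  targets=[
    {"translation": [-0.03, 0, 0], "twist": 0, "hand": 0},
  ],
)

```text
time: 15.85
tool_pos: [0.5394, -0.155, 0.0552]
tool_rot: [-0.0, 0.707, 0.707, -0.0]
contact_force: [-2.5, 2.2, -0.5]
gripper_width: 0.001
grasp_force: 1.4
```

apply_moves(
  targets=[
    {"translation": [-0.03, 0, 0], "twist": 0, "hand": 0},
  ],
)

```text
time: 15.95
tool_pos: [0.5395, -0.158, 0.0553]
tool_rot: [-0.0, 0.707, 0.707, -0.0]
contact_force: [-1.5, 2.5, -0.8]
gripper_width: 0.003
grasp_force: 1.4
```

apply_moves(
  targets=[
    {"translation": [-0.03, 0, 0], "twist": 0, "hand": 0},
  ],
)

```text
time: 16.05
tool_pos: [0.5395, -0.161, 0.0552]
tool_rot: [-0.0, 0.707, 0.707, 0.0]
contact_force: [-1.2, 2.4, -0.6]
gripper_width: 0.002
grasp_force: 1.4
```

apply_moves(
  targets=[
    {"translation": [-0.03, 0, 0], "twist": 0, "hand": 0},
  ],
)

```text
time: 16.15
tool_pos: [0.5394, -0.1639, 0.0552]
tool_rot: [-0.0, 0.707, 0.707, -0.0]
contact_force: [-1.5, 2.6, -0.8]
gripper_width: 0.0
grasp_force: 1.4
```

apply_moves(
  targets=[
    {"translation": [-0.03, 0, 0], "twist": 0, "hand": 0},
  ],
)

```text
time: 16.25
tool_pos: [0.5394, -0.1669, 0.0552]
tool_rot: [-0.0, 0.707, 0.707, -0.0]
contact_force: [-2.0, 3.7, -0.9]
gripper_width: 0.0
grasp_force: 1.4
```

apply_moves(
  targets=[
    {"translation": [-0.03, 0, 0], "twist": 0, "hand": 0},
  ],
)

```text
time: 16.35
tool_pos: [0.5394, -0.1682, 0.0552]
tool_rot: [-0.002, 0.708, 0.706, 0.001]
contact_force: [-2.3, 17.6, 3.5]
gripper_width: -0.0
grasp_force: 8.2
```

17.6 N and the motion stalled well past the catch range: this is the stop. I hold briefly.

apply_moves(
  targets=[
    {"translation": [0, 0, 0], "twist": 0, "hand": 0},
    {"translation": [0, 0, 0], "twist": 0, "hand": 0},
    {"translation": [0, 0, 0], "twist": 0, "hand": 0},
  ],
)

```text
time: 16.65
tool_pos: [0.5394, -0.1681, 0.0553]
tool_rot: [-0.001, 0.708, 0.707, 0.001]
contact_force: [-2.1, 9.5, 1.3]
gripper_width: -0.006
grasp_force: 4.6
```

apply_moves(
  targets=[
    {"translation": [-0.01, 0, 0], "twist": 0, "hand": 0},
    {"translation": [0, 0, 0], "twist": 0, "hand": 0},
    {"translation": [0, 0, 0], "twist": 0, "hand": 0},
  ],
)

```text
time: 16.95
tool_pos: [0.5394, -0.1682, 0.0552]
tool_rot: [-0.002, 0.708, 0.707, 0.002]
contact_force: [-1.6, 13.2, 2.5]
gripper_width: -0.002
grasp_force: 6.3
```

Force rises without any motion, so this is the stop. I back off inside the opening (about 10 mm of clearance), then lift.

apply_moves(
  targets=[
    {"translation": [0.05, 0, 0], "twist": 0, "hand": 0},
    {"translation": [0.06, 0, 0], "twist": 0, "hand": 0},
    {"translation": [0, 0, 0], "twist": 0, "hand": 0},
  ],
)

```text
time: 17.25
tool_pos: [0.5402, -0.1599, 0.0559]
tool_rot: [0.001, 0.707, 0.707, 0.0]
contact_force: [0.5, 0.0, -0.9]
gripper_width: -0.0
grasp_force: 0.0
```

apply_moves(
  targets=[
    {"translation": [0, 0, -0.1], "twist": 0, "hand": 0},
    {"translation": [0, 0, -0.2], "twist": 0, "hand": 0},
    {"translation": [0, 0, -0.4], "twist": 0, "hand": 0},
    {"translation": [0, 0, -0.4], "twist": 0, "hand": 0},
    {"translation": [0, 0, -0.4], "twist": 0, "hand": 0},
    {"translation": [0, 0, 0], "twist": 0, "hand": 0},
    {"translation": [0, 0, 0], "twist": 0, "hand": 0},
  ],
)

```text
time: 17.95
tool_pos: [0.5404, -0.1605, 0.2079]
tool_rot: [0.002, 0.708, 0.707, 0.001]
contact_force: [-0.1, 0.7, -1.0]
gripper_width: -0.002
grasp_force: 0.0
```

```bash
python3 - <<'E'
from h import *
a=cv2.cvtColor(grab_frame("top"),cv2.COLOR_RGB2BGR);b=cv2.cvtColor(grab_frame("side"),cv2.COLOR_RGB2BGR)
for c in("top","side"):
  for q in("drawer_handle","carton_centre","mug","tape","flask","jar"):
    print(c,q,[(round(d["score"],2),np.round(d["point"],3).tolist()) for d in recognise(c,q)][:3])
cv2.imwrite("pics/f.png",np.hstack([cv2.resize(a[110:290,150:420],(400,266)),cv2.resize(b[90:330,100:460],(400,266))]))
E
```

```text
top drawer_handle [(0.63, [0.55, -0.033, 0.032])]
top carton_centre [(0.89, [0.742, -0.135, 0.049]), (0.61, [0.369, -0.233, 0.048]), (0.6, [0.265, -0.369, 0.051])]
top mug [(0.59, [0.518, -0.34, 0.034])]
top tape [(0.86, [0.73, 0.152, 0.044])]
top flask [(0.93, [0.374, 0.151, 0.101])]
top jar [(0.87, [0.492, 0.201, 0.175])]
side drawer_handle [(0.9, [0.535, -0.114, 0.063])]
side carton_centre [(0.78, [0.383, -0.197, 0.045]), (0.7, [0.733, -0.118, 0.046])]
side mug [(0.82, [0.518, -0.3, 0.061])]
side tape [(0.82, [0.729, 0.159, 0.03])]
side flask [(0.74, [0.373, 0.185, 0.08])]
side jar [(0.57, [0.495, 0.23, 0.147]), (0.39, [0.533, -0.114, 0.067])]
```

View pics/f.png

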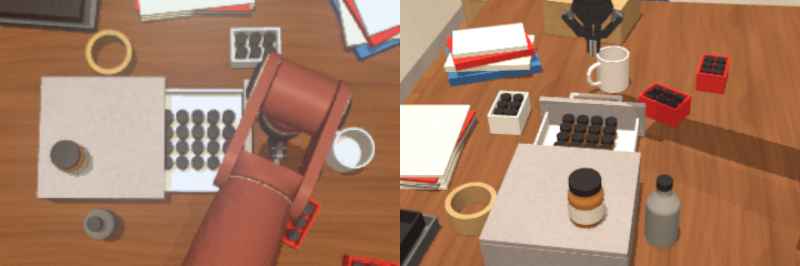

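The drawer is fully out, the carton is upright and well aside, the other objects are unmoved and the gripper is clear. I hand in.

```bash
python3 -c "
from plant import *
print(job_done())"
```

```text
the job is handed in; nothing more can be done
None
```

The job is handed in, with no verdict shown: the white carton stands upright about 0.195 m off the cabinet's middle line, the drawer is out against its stop at roughly 0.16 m, peak pull reading was about 18 N, and the last pictures show the cabinet, mug, roll, flask and jar where they were.

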